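Put the stacked lids back on their pots

ROBOT

A 6-joint arm with a two-finger parallel gripper is mounted at the origin on the work surface. World frame = base frame: x ahead of the robot, y to its left, z up, the work surface at z = 0. Lengths are in mm, angles in degrees, forces in N, time in s.
With the tool pointing down it reaches from about 300 to 850 mm from the base axis. Payload 4.2 kg.
Tool frame: the origin (TCP) lies on the front face of the gripper's body, between the roots of the fingers; the fingertips stand 78 mm ahead of it and the grasp point (between the pads) lies 60 mm ahead of it; x points along the fingers, y is the direction in which the jaws open and shut, and the axes are right-handed (so a half turn about x gives the same grasp; the last joint's range is limited). The gripper opens to 91 mm and grips with 3 to 60 N. Pads are 32 mm wide; open, the fingers measure 118 mm over their backs; the gripper's body (76 mm by 178 mm) begins 60 mm behind the grasp point.
Start: joints at [63.255, 18.312, 89.639, -0, 72.044, -1.146], TCP at [248.448, 518.564, 292.276] pointing down, gripper open.
Joint ranges: [-177.97, 177.97], [-48.28, 115.42], [12.27, 149.76], [-77.06, 257.06], [2.81, 150.46], [-146.56, 146.56]. Speed limits (degrees/s): [147.25, 147.25, 180, 180, 180, 180].

INTERFACE

Orientations are given as [roll, pitch, yaw] about the fixed x, y, z axes, in that order (R = Rz(yaw) Ry(pitch) Rx(roll)).
In Python, from workcell import status, viewer, env gives the robot as it stands. The module is installed in compiled form; this text tells all that it offers.
- The arm moves only by the tool move_arm, never from a script. Its argument "moves" is a list of rows, each a list of 3 entries, a list of its own where there are three numbers: the shift along the tool's x, y, z in cm, then the turn about the tool's x in rad, then the gripper's target within -1 to 1 (fully open at 1, half-way at 0, shut at -1). A call has 1 to 20 rows; each row is the pose to reach, as a shift and turn from the pose commanded when the call began, along the tool's axes at that moment; what a row does not reach only later rows make up. A row lasts 1/8 s, in which the tool goes at most 62.5 mm and 10.7 degrees, less where a joint would pass 70% of its speed; a pose out of reach is approached as far as the arm can. A call with a gripper value outside its range is refused whole. The fingers move at their own pace and stop on an object; "force" is the grip in N (left out, the last holds). Time passes only in rows, so rows that repeat a pose let the fingers close. It gives the time, the measured TCP pose, the force and the opening at its end, in the units of the state.
- status.state(): the state, without advancing time (a new reading comes with each control period).
- viewer.grab_frame(name): name is "scene" or "top"; returns the picture (420x560x3 uint8, red, green, blue); there is no depth.
- viewer.get_calibration(name): a dict with "camera_matrix" (3x3 intrinsics, pixels), "eye" and "rotation" of the camera in the world. Camera axes: x right, y down, z forward; pixel columns grow to the right and rows downward; lengths in mm; the calibration is good to about 2 mm. A picture is of the moment at which its call begins. get_calibration takes no time and is no camera call.
- env.job_done(): hands the job in, once; it reports no verdict.
The state is a dict: "time_s": time; "qpos": joint angles; "qvel": joint speeds; "effort": joint torques, N m; "ee_pos": TCP position; "ee_rot": TCP orientation; "force": force on the tool from outside, world axes, zero at the start; "torque": the same for the moment, N m; "gripper_width": finger opening in mm.
Only numpy, scipy, OpenCV 4.12 (cv2) and the standard library are available. Lean on these libraries where they do the work, as an engineer would, in place of code of your own. Each camera call takes 0.05 s, during which the arm holds its last target.

TASK

The restorer's four pots are clean and their wooden lids stand in one stack: take the stack apart and close each pot with the lid of its own size, the smallest lid on the smallest pot and so on up, every plug down inside its mouth and every brim flat on its rim. Leave the pots standing where they are and do not push the paint tin or the sanding block about.

Things in the scene. Friction and masses are not known exactly. Their poses are not given: they have to be found in the camera images.
- lid_1_mid (a point): smallest of four loose round pale-wood lids; point on its axis half-way up (lid 45 mm high), z up. From below: tapered plug 9 mm high (24 mm across at the foot, 34 mm above), brim 54 mm across, 6 mm thick, upright cylindrical grip 32 mm across, 30 mm high, flat top. About 35 g. Starts in the stack, resting on the second smallest lid's grip, on top of all.
- lid_2_mid (a point): second smallest of four loose round pale-wood lids; point on its axis half-way up (lid 45 mm high), z up. From below: tapered plug 9 mm high (40 mm across at the foot, 50 mm above), brim 70 mm across, 6 mm thick, upright cylindrical grip 32 mm across, 30 mm high, flat top. About 50 g. Starts in the stack, resting on the second largest lid's grip.
- lid_3_mid (a point): second largest of four loose round pale-wood lids; point on its axis half-way up (lid 45 mm high), z up. From below: tapered plug 9 mm high (56 mm across at the foot, 66 mm above), brim 86 mm across, 6 mm thick, upright cylindrical grip 32 mm across, 30 mm high, flat top. About 70 g. Starts in the stack, resting on the largest lid's grip.
- lid_4_mid (a point): largest of four loose round pale-wood lids; point on its axis half-way up (lid 45 mm high), z up. From below: tapered plug 9 mm high (72 mm across at the foot, 82 mm above), brim 102 mm across, 6 mm thick, upright cylindrical grip 32 mm across, 30 mm high, flat top. About 95 g. Starts bottom of the loose stack, standing on the bench.
- pot_1_mouth (a point): smallest of four white open pots, loose on the bench; point at the centre of its mouth, level with the rim, z up. Straight-sided, 72 mm high, mouth 42 mm inside, 50 mm outside, about 250 g. Takes the smallest lid: seated, the plug has 4 mm play all round, the brim lies on the rim, the lid's half-way point is 13.5 mm above the rim.
- pot_2_mouth (a point): second smallest of four white open pots, loose on the bench; point at the centre of its mouth, level with the rim, z up. Straight-sided, 80 mm high, mouth 58 mm inside, 66 mm outside, about 350 g. Takes the second smallest lid: seated, the plug has 4 mm play all round, the brim lies on the rim, the lid's half-way point is 13.5 mm above the rim.
- pot_3_mouth (a point): second largest of four white open pots, loose on the bench; point at the centre of its mouth, level with the rim, z up. Straight-sided, 88 mm high, mouth 74 mm inside, 82 mm outside, about 500 g. Takes the second largest lid: seated, the plug has 4 mm play all round, the brim lies on the rim, the lid's half-way point is 13.5 mm above the rim.
- pot_4_mouth (a point): largest of four white open pots, loose on the bench; point at the centre of its mouth, level with the rim, z up. Straight-sided, 96 mm high, mouth 90 mm inside, 98 mm outside, about 650 g. Takes the largest lid: seated, the plug has 4 mm play all round, the brim lies on the rim, the lid's half-way point is 13.5 mm above the rim.
- paint_tin: bystander: closed paint tin, 84 mm across, about 100 mm high, loose; origin at the centre of its underside
- sanding_block: bystander: cork sanding block 100 x 60 x 35 mm, loose; origin at the centre of its underside
There are look-alikes about, which are no part of the job. Leave any orange or pink look-alike of the part that bears lid_4_mid alone.

How it is judged (in metres and radians):
At the end, for the whole second after the job is handed in: Every lid is on the pot of its own size: centred on the mouth within 8 mm, half-way point 10.5 to 16.5 mm above the rim (13.5 mm when seated), tilted less than 0.08 rad; every pot is upright within 0.08 rad and within 30 mm of where it started; lids and pots are at rest (horizontal distance between lid_1_mid and pot_1_mouth below 0.008 m and z of lid_1_mid in the frame of pot_1_mouth between 0.0105 and 0.0165 m and angle between each of lid_1_mid, pot_1_mouth, lid_2_mid, pot_2_mouth, lid_3_mid, pot_3_mouth, lid_4_mid, pot_4_mouth's own z axis and vertical below 0.08 rad and distance of each of pot_1_mouth, pot_2_mouth, pot_3_mouth, pot_4_mouth from where it was at the start of the episode below 0.03 m and linear speed of each of lid_1, pot_1, lid_2, pot_2, lid_3, pot_3, lid_4, pot_4 below 0.02 m/s and horizontal distance between lid_2_mid and pot_2_mouth below 0.008 m and z of lid_2_mid in the frame of pot_2_mouth between 0.0105 and 0.0165 m and horizontal distance between lid_3_mid and pot_3_mouth below 0.008 m and z of lid_3_mid in the frame of pot_3_mouth between 0.0105 and 0.0165 m and horizontal distance between lid_4_mid and pot_4_mouth below 0.008 m and z of lid_4_mid in the frame of pot_4_mouth between 0.0105 and 0.0165 m); the robot touches nothing.
It fails at once if the paint tin or the sanding block is pushed more than 25 mm (distance of any of paint_tin, sanding_block from where it was at the start of the episode above 0.025 m).
It also fails if it takes over 120 s, if anything falls off the work surface, if the arm or the gripper's body presses on something with over 40 N, if the wrist force passes 120 N, or if a joint passes its speed limit or range.

## Working session

There is one attempt and no reset: what is moved stays moved. The work goes in short steps, Python scripts to look and compute and a tool call to move; the robot and the scene stay as the last step left them, time stands still between calls to the robot, and variables do not carry over. Pictures are saved under pics/ and viewed, and the job is handed in when it is done.

Besides the shell and the picture viewer there is one more tool, called after "Emit:" as a command line: name --argument value ..., lists and objects as JSON in quotes. move_arm: Moves the arm, as the interface text tells. Its arguments: {"type":"object","properties":{"moves":{"type":"array","items":{"type":"array"}},"force":{"type":"number"}},"required":["moves"]}

```bash
mkdir -p pics; python3 - <<'E'
from workcell import status, viewer, env
import cv2,numpy as np
for n in("scene","top"):
    im=viewer.grab_frame(n); cv2.imwrite(f"pics/{n}0.png",im[:,:,::-1])
    c=viewer.get_calibration(n); print(n,{k:np.round(np.array(v),4).tolist() for k,v in c.items()})
print(status.state())
E
```

```text
scene {'camera_matrix': [[464.8997, 0.0, 272.3912], [0.0, 464.8997, 207.1078], [0.0, 0.0, 1.0]], 'eye': [1324.8258, -104.1767, 1075.9569], 'rotation': [-137.9517, 0.1374, 82.3463]}
top {'camera_matrix': [[453.222, 0.0, 277.6861], [0.0, 453.222, 210.196], [0.0, 0.0, 1.0]], 'eye': [273.8578, 20.2408, 1332.3084], 'rotation': [-170.2254, 0.1046, -90.6444]}
{'time_s': 0.1, 'qpos': array([ 6.32549838e+01,  1.83508521e+01,  8.96978003e+01,  6.25462939e-04,
        7.20443647e+01, -1.14716410e+00]), 'qvel': array([-0.05483047, -0.08074441, -0.19983762, -0.00223558, -0.02587857,
       -0.00576772]), 'effort': array([ 1.06596847e-04, -4.13334811e+01, -2.32510543e+01,  7.30505283e-02,
        4.22701507e-02, -6.68550092e-05]), 'ee_pos': array([248.29856528, 518.28227058, 291.48638713]), 'ee_rot': array([ -91.51346857,   89.90698104, -117.11151394]), 'force': array([-0.14615509,  0.52176252,  0.73818676]), 'torque': array([0.01128125, 0.00577098, 0.00651096]), 'gripper_width': 91.056103060854}
```

View pics/scene0.png

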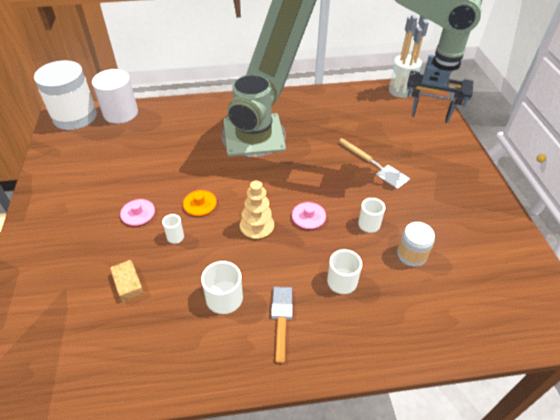

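View pics/top0.png

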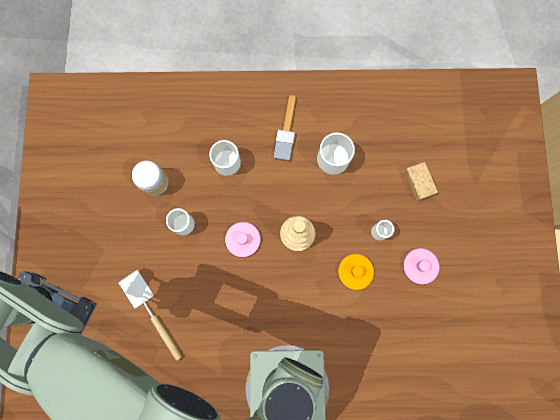

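Candidates, scene pixels: the pale-wood stack is at (257,210). The look-alikes are pink (138,212), pink (309,215) and orange (200,203), so I choose the stack. The pots are P1 (173,229), P2 (371,215), P3 (344,271) and P4 (222,287). The bystanders are the tin (416,244) and the sanding block (127,281). Next I take close crops.

```bash
cat > h.py <<'E'
import numpy as np,cv2
from scipy.spatial.transform import Rotation as R
from workcell import status, viewer, env
def cam(n):
    c=viewer.get_calibration(n); return np.array(c["camera_matrix"]),np.array(c["eye"]),R.from_euler('xyz',c["rotation"],degrees=True).as_matrix()
def proj(n,P):
    K,e,r=cam(n); p=(np.atleast_2d(P)-e)@r; p=p@K.T; return p[:,:2]/p[:,2:]
def ray(n,uv,z):
    K,e,r=cam(n); d=r@np.linalg.solve(K,[*uv,1]); return e+d*(z-e[2])/d[2]
def crop(im,u,v,w,s,name):
    h=w*3//4
    a=im[max(0,v-h):v+h,max(0,u-w):u+w]; a=cv2.resize(a,None,fx=s,fy=s,interpolation=cv2.INTER_CUBIC); cv2.imwrite(name,a[:,:,::-1]); print(name,"origin",max(0,u-w),max(0,v-h),"scale",s)
def ring(c,r,z,n=48):
    t=np.linspace(0,2*np.pi,n+1); return np.c_[c[0]+r*np.cos(t),c[1]+r*np.sin(t),0*t+z]
E
python3 - <<'E'
from h import *
print(proj("scene",[0,0,0]),proj("top",[0,0,0]))
s=cv2.imread("pics/scene0.png")[:,:,::-1];t=cv2.imread("pics/top0.png")[:,:,::-1]
def tile(im,cs,w,name,s=7):
    o=[]
    for u,v in cs: o.append(cv2.resize(im[v-w:v+w,u-w:u+w],(380,380) if len(cs)==2 else (290,290),interpolation=cv2.INTER_CUBIC))
    cv2.imwrite(name,np.vstack([np.hstack(o[:2]),np.hstack(o[2:])] if len(o)==4 else [np.hstack(o)])[:,:,::-1])
tile(t,[(383,231),(180,222),(226,157),(336,153)],29,"pics/tp.png")
tile(s,[(173,229),(371,215),(344,271),(222,287)],29,"pics/sp.png")
tile(t,[(298,232),(298,232)],25,"pics/ts.png")
crop(s,257,208,40,10,"pics/ss.png")
crop(t,298,232,40,10,"pics/ts.png")
E
```

```text
[[252.93936482 134.22981859]] [[286.90193013 387.63168109]]
pics/ss.png origin 217 178 scale 10
pics/ts.png origin 258 202 scale 10
```

View pics/tp.png

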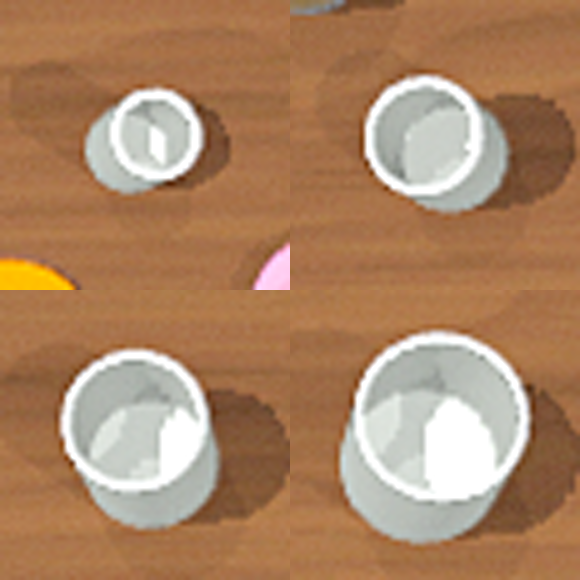

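View pics/sp.png

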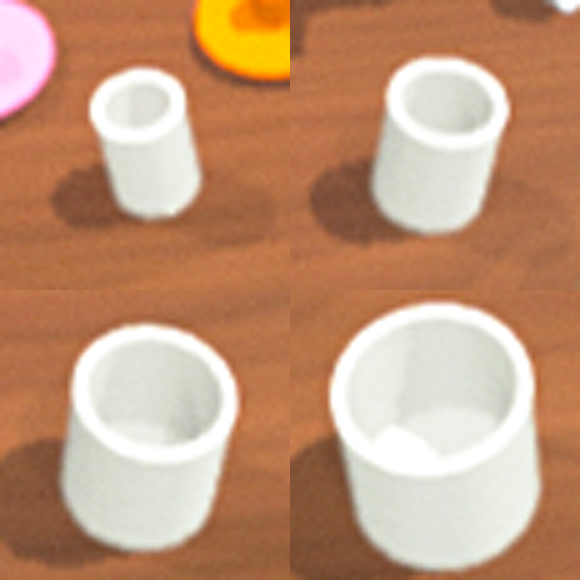

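View pics/ss.png

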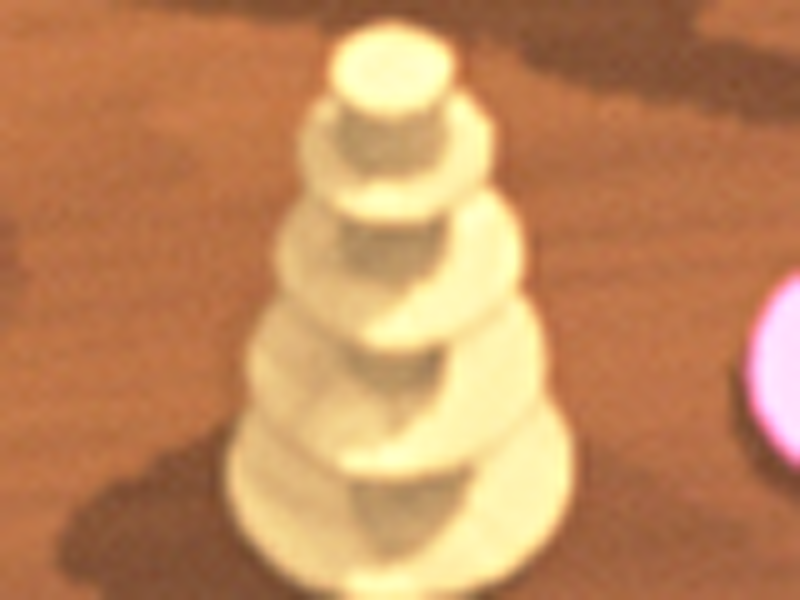

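View pics/ts.png

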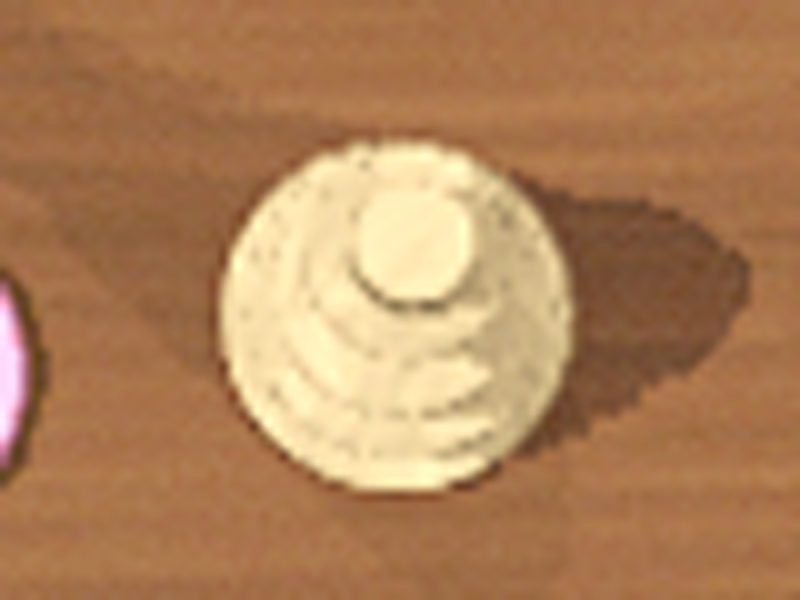

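```bash
cat > fit.py <<'E'
from h import *
from scipy.optimize import least_squares
def bb(n,c,r,z):
    p=proj(n,ring(c,r,z)); return (p.max(0)+p.min(0))/2, np.ptp(p,axis=0)
def solve(n,uv,r,z):
    x0=ray(n,uv,z)[:2]
    s=least_squares(lambda c:bb(n,c,r,z)[0]-uv,x0).x
    return s,bb(n,s,r,z)[1]
E
python3 - <<'E'
from fit import *
D={"P1":(25,72,(385.4,228.8),(171.7,221)),"P2":(33,80,(177.9,219.9),(373.5,206.8)),"P3":(41,88,(224.1,154.2),(346,262.6)),"P4":(49,96,(337.3,149.3),(221.5,277.6)),"L1":(16,180,(299.55,226.25),(256.25,184.8)),"L4":(51,15,(297.65,233.5),None)}
for k,(r,z,t,s) in D.items():
    for n,uv in(("top",t),("scene",s)):
        if uv: a,b=solve(n,np.array(uv)-0.4,r,z); print(k,n,a.round(1),np.hypot(*a).round(),"bbox px",b.round(1))
s=status.state();print(s["ee_pos"],R.from_euler('xyz',s["ee_rot"],degrees=True).as_matrix().round(3))
E
```

```text
P1 top [ 435.9 -279.9] 518.0 bbox px [17.8 17.7]
P1 scene [ 439.  -276.8] 519.0 bbox px [17.8 13.4]
P2 top [466.6 300.4] 555.0 bbox px [23.6 23.4]
P2 scene [470.3 301.6] 559.0 bbox px [23.1 16.9]
P3 top [653.2 172. ] 675.0 bbox px [28.8 27.8]
P3 scene [656.1 174.2] 679.0 bbox px [31.9 26.1]
P4 top [ 661.4 -149.7] 678.0 bbox px [34.6 33.3]
P4 scene [ 663.6 -147. ] 680.0 bbox px [39.3 33. ]
L1 top [431.  -34.5] 432.0 bbox px [12.5 12.4]
L1 scene [435.1 -32.1] 436.0 bbox px [11.8  8.4]
L4 top [432.5 -36.3] 434.0 bbox px [34.9 34.7]
[248.29856528 518.28227058 291.48638713] [[-0.001  0.432  0.902]
 [-0.001  0.902 -0.432]
 [-1.    -0.002 -0.   ]]
```

Emit:
move_arm --moves '[[[0, -41.8, 40.5], -0.4468, 1], [[0, -41.8, 40.5], -0.4468, 1], [[0, -41.8, 40.5], -0.4468, 1], [[0, -41.8, 40.5], -0.4468, 1], [[0, -41.8, 40.5], -0.4468, 1], [[0, -41.8, 40.5], -0.4468, 1], [[0, -41.8, 40.5], -0.4468, 1], [[0, -41.8, 40.5], -0.4468, 1], [[0, -41.8, 40.5], -0.4468, 1], [[0, -41.8, 40.5], -0.4468, 1], [[0, -41.8, 40.5], -0.4468, 1], [[0, -41.8, 40.5], -0.4468, 1], [[0, -41.8, 40.5], -0.4468, 1], [[0, -41.8, 40.5], -0.4468, 1]]' --force 15

```text
time_s: 1.85
ee_pos: [432.9, -32.5, 292.3]
ee_rot: [58.2, 90.0, 58.3]
force: [0.1, 0.5, -0.6]
gripper_width: 91.1
```

```bash
python3 - <<'E'
from h import *
s=viewer.grab_frame("scene");crop(s,257,190,60,6,"pics/s1.png")
st=status.state();print(st["ee_pos"],R.from_euler('xyz',st["ee_rot"],degrees=True).as_matrix().round(3))
print(proj("scene",[[433,-33,214],[433,-33,180]]))
E
```

```text
pics/s1.png origin 197 145 scale 6
[432.9333591  -32.66022468 292.33324747] [[ 0.    -0.001  1.   ]
 [ 0.     1.     0.001]
 [-1.     0.     0.   ]]
[[255.06036676 174.82026835]
 [255.43660069 183.84249457]]
```

View pics/s1.png

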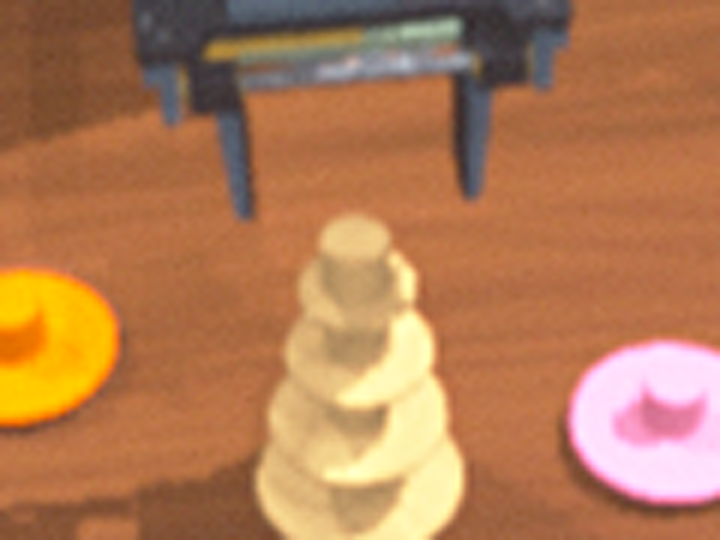

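```bash
python3 - <<'E'
from h import *
print(proj("scene",[[449,-33+50,214],[449,-33-50,214],[433,-33+50,214],[433,-33-50,214]]))
s=viewer.grab_frame("top");crop(s,298,232,60,6,"pics/t1.png")
E
```

```text
[[274.47232651 177.20209001]
 [236.82812604 180.80686137]
 [273.65743529 173.0543485 ]
 [236.33153754 176.59869979]]
pics/t1.png origin 238 187 scale 6
```

View pics/t1.png

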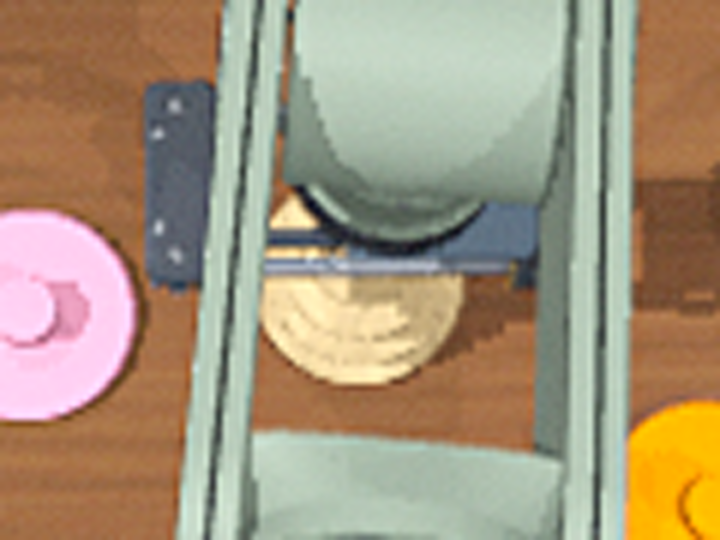

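Emit:
move_arm --moves '[[[2, -0.2, 0.1], 0, 1], [[4, -0.2, 0.1], 0, 1], [[5.7, -0.2, 0.1], 0, 1], [[5.7, -0.2, 0.1], 0, 1], [[5.7, -0.2, 0.1], 0, 1], [[5.7, -0.2, 0.1], 0, -1], [[5.7, -0.2, 0.1], 0, -1], [[5.7, -0.2, 0.1], 0, -1], [[5.7, -0.2, 0.1], 0, -1], [[5.7, -0.2, 0.1], 0, -1], [[5.7, -0.2, 0.1], 0, -1], [[5.7, -0.2, 0.1], 0, -1], [[5.7, -0.2, 0.1], 0, -1]]' --force 12

```text
time_s: 3.58
ee_pos: [434.0, -35.4, 235.2]
ee_rot: [161.8, 90.0, 161.8]
force: [0.8, -0.4, 0.4]
gripper_width: 31.7
```

Emit:
move_arm --moves '[[[-1, 0, 0], 0, -1], [[-3, 0, 0], 0, -1], [[-6, 0, 0], 0, -1], [[-8, 0, 0], 0, -1], [[-8, 0, 0], 0, -1], [[-8, 0, 0], 0, -1]]'

```text
time_s: 4.32
ee_pos: [433.7, -35.4, 314.7]
ee_rot: [169.3, 89.9, 169.3]
force: [1.2, -0.9, -0.9]
gripper_width: 31.9
```

```bash
python3 - <<'E'
from h import *
s=viewer.grab_frame("scene");crop(s,257,180,60,6,"pics/s2.png")
st=status.state();print(st["ee_pos"],st["force"],st["gripper_width"])
E
```

```text
pics/s2.png origin 197 135 scale 6
[433.56575698 -35.36216894 314.36968369] [-0.07412688  0.43019841 -0.72834348] 31.679122666713507
```

View pics/s2.png

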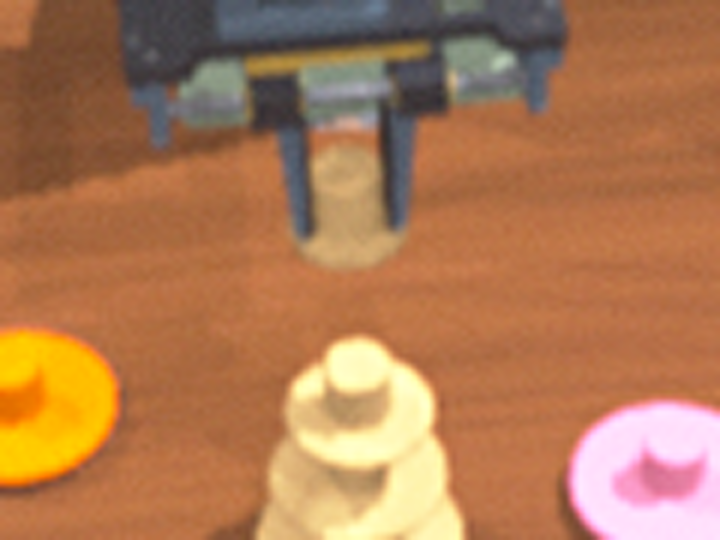

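```bash
python3 - <<'E'
from fit import *
print("held top",solve("scene",np.array([197+344.5/6-.4,135+168/6-.4]),16,259.5))
print("held brim front v", proj("scene",ring((434,-35.4),27,229.5))[:,1].max(), "obs",135+268/6-.4)
print("lid2 scene",solve("scene",np.array([197+359/6-.4,135+365/6-.4]),16,135))
E
```

```text
held top (array([434.3684779 , -34.49039661]), array([12.35951242,  8.38539415]))
held brim front v 178.10268393044166 obs 179.26666666666665
lid2 scene (array([433.79062445, -31.6246366 ]), array([11.47230217,  8.32612104]))
```

Emit:
move_arm --moves '[[[0, -6, 0.1], 0, -1], [[0, -12, 0.2], 0, -1], [[0, -18, 0.3], 0, -1], [[0, -24.3, 0.35], 0, -1], [[3, -24.3, 0.35], 0, -1], [[6, -24.3, 0.35], 0, -1], [[9, -24.3, 0.35], 0, -1], [[11.5, -24.3, 0.35], 0, -1], [[12, -24.3, 0.35], 0, -1], [[12, -24.3, 0.35], 0, -1], [[12, -24.3, 0.35], 0, -1]]'

```text
time_s: 5.75
ee_pos: [438.1, -278.7, 196.2]
ee_rot: [-31.9, 89.9, -31.9]
force: [-0.2, -0.2, 0.6]
gripper_width: 31.8
```

```bash
python3 - <<'E'
from h import *
s=viewer.grab_frame("scene");crop(s,173,215,48,8,"pics/s3.png")
t=viewer.grab_frame("top");crop(t,385,228,48,8,"pics/t3.png")
st=status.state();print(st["ee_pos"],st["force"],st["gripper_width"])
E
```

```text
pics/s3.png origin 125 179 scale 8
pics/t3.png origin 337 192 scale 8
[ 437.998485   -278.61610823  196.18193216] [-0.29306871  0.35946806 -0.48056295] 31.656874908783585
```

View pics/s3.png

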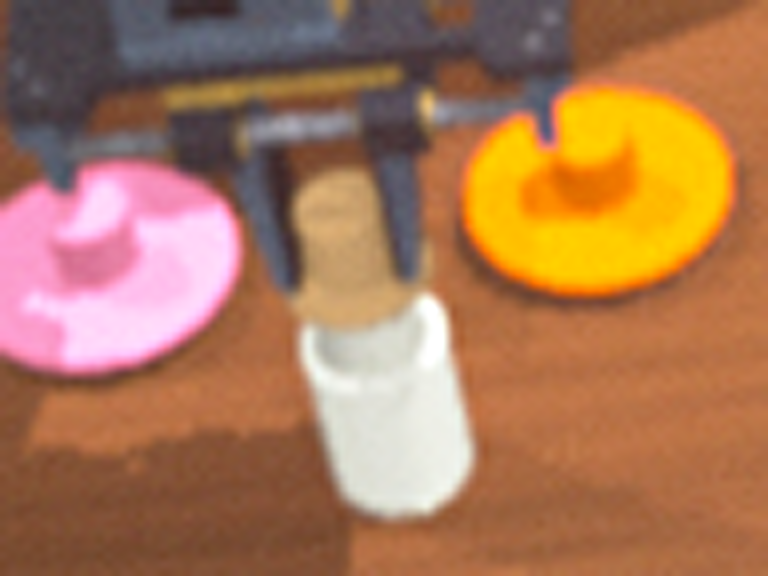

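View pics/t3.png

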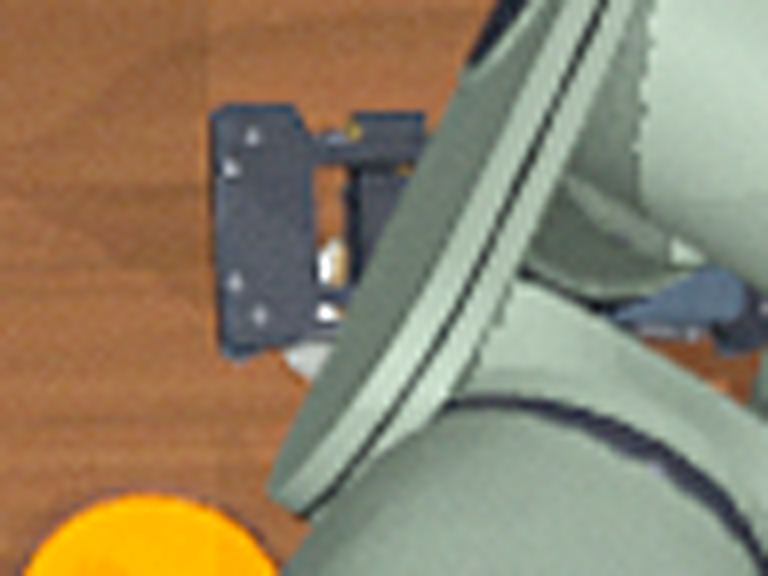

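```bash
python3 - <<'E'
from fit import *
f=lambda x,y:np.array([125+x/8-.4,179+y/8-.4])
print("held grip top",solve("scene",f(336,200),16,141.2))
p=proj("scene",ring((438,-278.6),27,111.2));print("brim pred", ((p-[125,179]+.4)*8).min(0),((p-[125,179]+.4)*8).max(0),"obs x 288..432 ymax 332")
p=proj("scene",ring((438,-278.6),25,72));print("pot rim pred at same xy", ((p-[125,179]+.4)*8).min(0),((p-[125,179]+.4)*8).max(0),"obs x 300..451 ymax 392")
E
```

```text
held grip top (array([ 436.98127862, -278.34979798]), array([11.85712534,  8.64984126]))
brim pred [271.27677979 202.89272366] [428.61933249 319.42692526] obs x 288..432 ymax 332
pot rim pred at same xy [297.39828486 280.64475647] [439.80916759 388.02337208] obs x 300..451 ymax 392
```

Emit:
move_arm --moves '[[[1, 0, -0.1], 0, -1], [[2, 0, -0.1], 0, -1], [[2.6, 0, -0.1], 0, -1], [[3.1, 0, -0.1], 0, -1], [[3.1, 0, -0.1], 0, -1], [[3.1, 0, -0.1], 0, -1]]'

```text
time_s: 6.6
ee_pos: [436.7, -278.4, 164.3]
ee_rot: [-18.8, 90.0, -18.8]
force: [0.2, -0.3, -0.6]
gripper_width: 32.1
```

Emit:
move_arm --moves '[[[0, 0, 0], 0, 0], [[0, 0, 0], 0, 0], [[0, 0, 0], 0, 0], [[0, 0, 0], 0, 0], [[-3, 0, 0], 0, 0], [[-6, 0, 0], 0, 0], [[-9, 0, 0], 0, 0], [[-12, 6, 0], 0, 0.5], [[-13, 12, 0], 0, 1], [[-13, 18, 0], 0, 1], [[-13, 24, 0], 0, 1], [[-13, 24.5, 0], 0, 1], [[-13, 24.5, 0], 0, 1], [[-13, 24.5, 0], 0, 1]]'

```text
time_s: 8.35
ee_pos: [436.7, -34.6, 294.2]
ee_rot: [-101.1, 90.0, -101.2]
force: [0.1, -0.6, 0.3]
gripper_width: 91.5
```

```bash
python3 - <<'E'
from fit import *
s=viewer.grab_frame("scene");crop(s,215,215,92,4,"pics/s4.png")
a=s[190:250,145:205];cv2.imwrite("pics/s4b.png",cv2.resize(a,(600,600),interpolation=cv2.INTER_CUBIC)[:,:,::-1])
st=status.state();print(st["ee_pos"],st["force"],st["gripper_width"])
E
```

```text
pics/s4.png origin 123 146 scale 4
[436.70466933 -34.70552485 294.13303241] [-0.84926994  0.93914795  0.00976738] 91.7774157165581
```

View pics/s4.png

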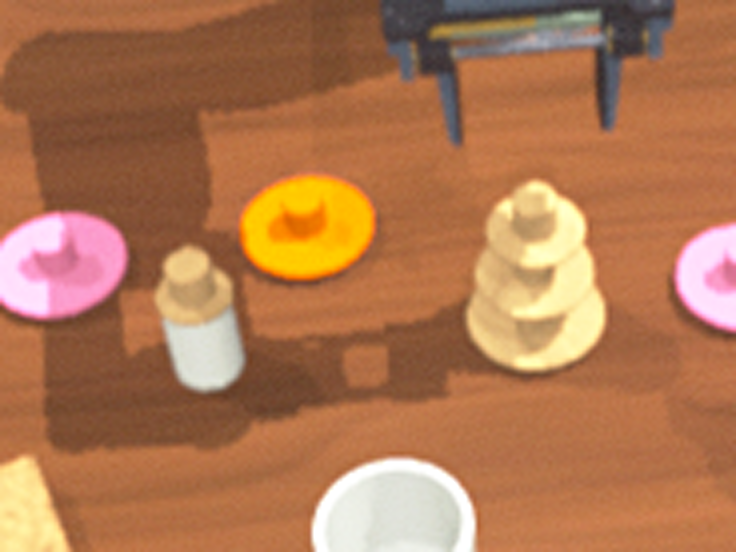

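View pics/s4b.png

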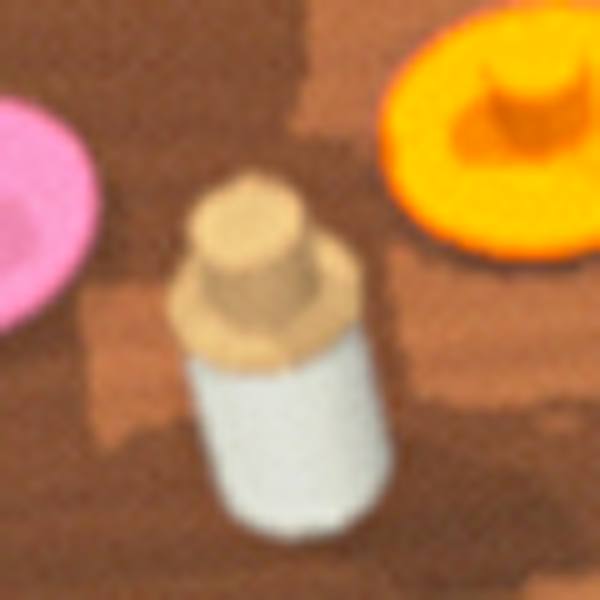

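Emit:
move_arm --moves '[[[3, 0, -0.2], 0, 1], [[6, 0, -0.2], 0, 1], [[8.5, 0, -0.2], 0, 1], [[10.4, 0, -0.2], 0, 1], [[10.4, 0, -0.2], 0, 1], [[10.4, 0, -0.2], 0, 1], [[10.4, 0, -0.2], 0, -1], [[10.4, 0, -0.2], 0, -1], [[10.4, 0, -0.2], 0, -1], [[10.4, 0, -0.2], 0, -1], [[10.4, 0, -0.2], 0, -1], [[10.4, 0, -0.2], 0, -1], [[10.4, 0, -0.2], 0, -1], [[9.4, 0, -0.2], 0, -1], [[6.4, 0, -0.2], 0, -1], [[3, 0, -0.2], 0, -1], [[1, 0, -0.2], 0, -1], [[1, 0, -0.2], 0, -1]]'

```text
time_s: 10.65
ee_pos: [435.3, -33.5, 286.0]
ee_rot: [-4.9, 89.8, -4.9]
force: [0.6, 0.0, -1.0]
gripper_width: 31.6
```

```bash
python3 - <<'E'
from fit import *
s=viewer.grab_frame("scene");crop(s,257,190,60,6,"pics/s5.png")
st=status.state();print(st["ee_pos"],st["force"],st["gripper_width"])
E
```

```text
pics/s5.png origin 197 145 scale 6
[434.59872763 -33.40205622 284.68985165] [-0.02103191  0.27320133 -0.97725172] 31.545662532017086
```

View pics/s5.png

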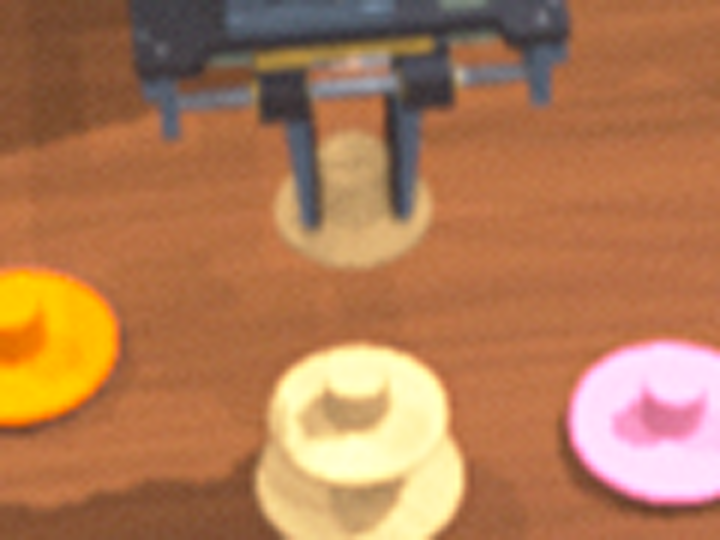

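```bash
python3 - <<'E'
from fit import *
f=lambda x,y:np.array([197+x/6-.4,145+y/6-.4])
p=(proj("scene",ring((434.6,-33.4),35,199.7))-[197,145]+.4)*6;print(p.min(0),p.max(0))
print("lid3 brim",solve("scene",f(358,414),43,60))
print("lid3 griptop",solve("scene",f(358,381),16,90))
E
```

```text
[272.99525288 153.00789283] [429.44945363 262.91039275]
lid3 brim (array([434.26944568, -34.26927945]), array([29.57417324, 22.23772436]))
lid3 griptop (array([440.58971605, -34.1200339 ]), array([11.2240358 ,  8.35076016]))
```

Emit:
move_arm --moves '[[[0, 6, 0.6], 0, -1], [[0, 12, 1.2], 0, -1], [[0, 18, 1.8], 0, -1], [[0, 24, 2.4], 0, -1], [[0, 30, 3], 0, -1], [[0, 33.4, 3.45], 0, -1], [[3, 33.4, 3.45], 0, -1], [[6, 33.4, 3.45], 0, -1], [[8.1, 33.4, 3.45], 0, -1], [[8.1, 33.4, 3.45], 0, -1], [[8.1, 33.4, 3.45], 0, -1], [[8.1, 33.4, 3.45], 0, -1]]'

```text
time_s: 12.2
ee_pos: [469.5, 300.8, 204.2]
ee_rot: [32.6, 89.9, 32.6]
force: [-0.0, 0.2, -0.0]
gripper_width: 31.6
```

```bash
python3 - <<'E'
from fit import *
s=viewer.grab_frame("scene");crop(s,371,205,48,8,"pics/s6.png")
st=status.state();print(st["ee_pos"],st["force"],st["gripper_width"])
c=st["ee_pos"][:2];z=st["ee_pos"][2]
for r,zz in((35,z-85.3),(33,80)):
    p=(proj("scene",ring(c,r,zz))-[323,169]+.4)*8;print(p.min(0),p.max(0))
E
```

```text
pics/s6.png origin 323 169 scale 8
[469.4487391  300.79660958 204.22045212] [ 0.53074102 -0.90365685 -0.11346418] 31.83186298766051
[318.43594342 154.98436988] [518.74725987 299.21363513]
[308.80505062 233.14210342] [493.53071186 368.63191776]
```

View pics/s6.png

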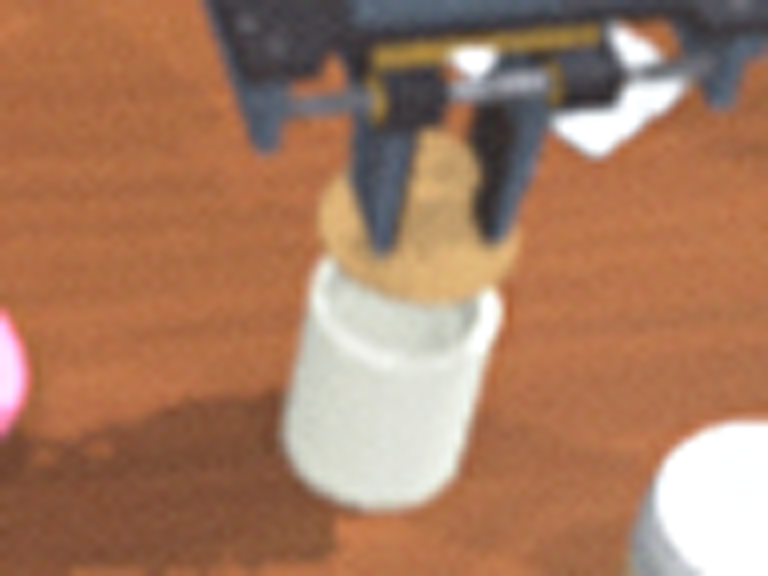

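Emit:
move_arm --moves '[[[1, 0.1, -0.1], 0, -1], [[2, 0.1, -0.1], 0, -1], [[2.6, 0.1, -0.1], 0, -1], [[3.1, 0.1, -0.1], 0, -1], [[3.1, 0.1, -0.1], 0, -1], [[3.1, 0.1, -0.1], 0, -1], [[3.1, 0.1, -0.1], 0, 0], [[3.1, 0.1, -0.1], 0, 0], [[3.1, 0.1, -0.1], 0, 0], [[3.1, 0.1, -0.1], 0, 0], [[0, 0.1, -0.1], 0, 0], [[-3, 0.1, -0.1], 0, 0], [[-6, 0.1, -0.1], 0, 0], [[-8, -6, -0.7], 0, 1], [[-8, -12, -1.3], 0, 1], [[-8, -18, -1.9], 0, 1], [[-8, -24, -2.5], 0, 1], [[-8, -30, -3.1], 0, 1], [[-8, -33.4, -3.4], 0, 1], [[-8, -33.4, -3.4], 0, 1]]'

```text
time_s: 14.75
ee_pos: [434.8, -35.1, 283.4]
ee_rot: [-19.1, 90.0, -19.3]
force: [0.5, 0.0, 0.2]
gripper_width: 91.2
```

```bash
python3 - <<'E'
from fit import *
s=viewer.grab_frame("scene");crop(s,371,205,48,8,"pics/s7.png");crop(s,257,205,60,6,"pics/s7b.png")
st=status.state();print(st["ee_pos"],st["force"],st["gripper_width"])
E
```

```text
pics/s7.png origin 323 169 scale 8
pics/s7b.png origin 197 160 scale 6
[434.94980848 -33.96101056 283.33611955] [ 0.04657142 -0.26247073 -0.2216726 ] 91.07727168984714
```

View pics/s7.png

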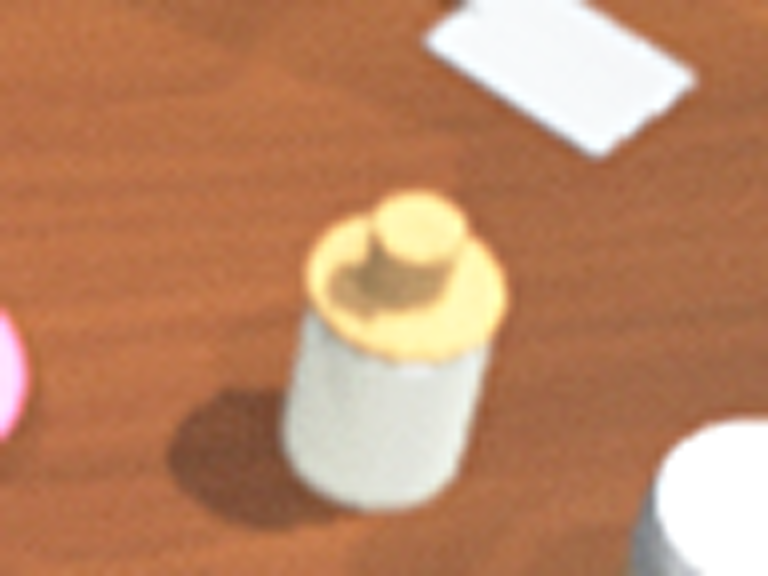

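View pics/s7b.png

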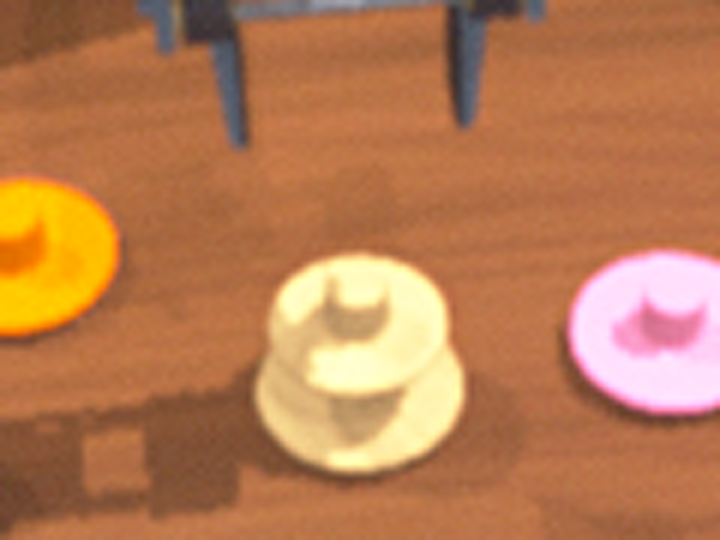

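Emit:
move_arm --moves '[[[4, -0.1, 0], 0, 1], [[8, -0.1, 0], 0, 1], [[11.5, -0.1, 0], 0, 1], [[13.8, -0.1, 0], 0, 1], [[13.8, -0.1, 0], 0, 1], [[13.8, -0.1, 0], 0, 1], [[13.8, -0.1, 0], 0, -1], [[13.8, -0.1, 0], 0, -1], [[13.8, -0.1, 0], 0, -1], [[13.8, -0.1, 0], 0, -1], [[13.8, -0.1, 0], 0, -1], [[13.8, -0.1, 0], 0, -1], [[13.8, -0.1, 0], 0, -1], [[12.8, -0.1, 0], 0, -1], [[9, -0.1, 0], 0, -1], [[5, -0.1, 0], 0, -1], [[1, -0.1, 0], 0, -1], [[0, -0.1, 0], 0, -1], [[0, -0.1, 0], 0, -1]]' --force 15

```text
time_s: 17.18
ee_pos: [434.9, -34.4, 283.3]
ee_rot: [7.1, 90.0, 7.1]
force: [0.5, 0.2, -1.0]
gripper_width: 32.0
```

```bash
python3 - <<'E'
from fit import *
s=viewer.grab_frame("scene");crop(s,257,190,60,6,"pics/s8.png")
st=status.state();print(st["ee_pos"],st["force"],st["gripper_width"])
c=st["ee_pos"][:2];z=st["ee_pos"][2]
p=(proj("scene",ring(c,43,z-85.3))-[197,145]+.4)*6;print(p.min(0),p.max(0))
E
```

```text
pics/s8.png origin 197 145 scale 6
[434.44860479 -34.32025972 282.37826136] [-1.44129045  0.11557124 -1.29652081] 31.65023730484323
[253.36260719 145.11051258] [445.27530915 280.1360421 ]
```

View pics/s8.png

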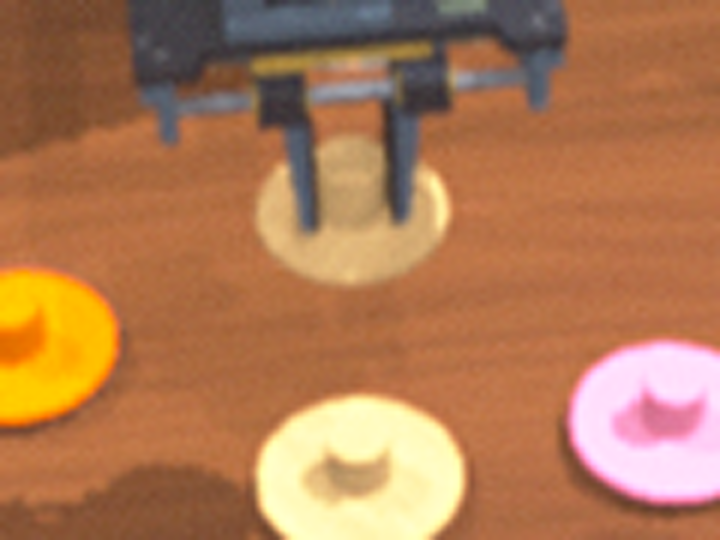

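Emit:
move_arm --moves '[[[0, 4, 4.2], 0, -1], [[0, 8, 8.5], 0, -1], [[0, 12, 12.7], 0, -1], [[0, 16, 17], 0, -1], [[0, 20.7, 21.95], 0, -1], [[0, 20.7, 21.95], 0, -1], [[3, 20.7, 21.95], 0, -1], [[5, 20.7, 21.95], 0, -1], [[7.3, 20.7, 21.95], 0, -1], [[7.3, 20.7, 21.95], 0, -1], [[7.3, 20.7, 21.95], 0, -1], [[7.3, 20.7, 21.95], 0, -1]]'

```text
time_s: 18.73
ee_pos: [654.9, 172.5, 211.4]
ee_rot: [14.0, 89.9, 14.0]
force: [-0.1, 0.3, -0.4]
gripper_width: 31.5
```

```bash
python3 - <<'E'
from fit import *
s=viewer.grab_frame("scene");crop(s,344,260,48,8,"pics/s9.png")
st=status.state();print(st["ee_pos"],st["force"],st["gripper_width"])
c=st["ee_pos"][:2];z=st["ee_pos"][2]
for r,zz in((43,z-85.3),(41,88)):
    p=(proj("scene",ring(c,r,zz))-[296,224]+.4)*8;print(p.min(0),p.max(0))
E
```

```text
pics/s9.png origin 296 224 scale 8
[654.88534767 172.57870258 211.37942252] [-0.52094786  0.04885308 -1.30428482] 31.714414754482405
[271.08933719 126.26977706] [545.00206048 346.57507723]
[266.84566519 202.21329899] [521.79594896 410.52720745]
```

View pics/s9.png

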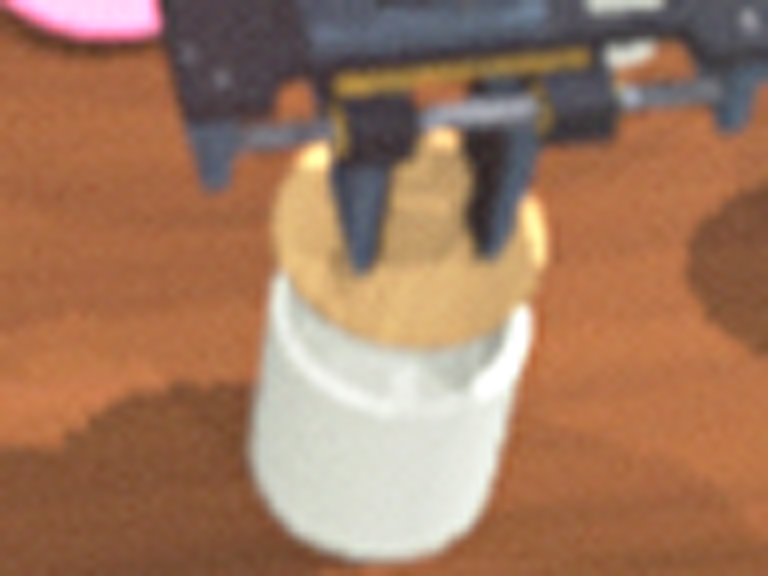

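Emit:
move_arm --moves '[[[1, 0, 0], 0, -1], [[2, 0, 0], 0, -1], [[2.5, 0, 0], 0, -1], [[3, 0, 0], 0, -1], [[3, 0, 0], 0, -1], [[3, 0, 0], 0, -1], [[3, 0, 0], 0, 0], [[3, 0, 0], 0, 0], [[3, 0, 0], 0, 0], [[3, 0, 0], 0, 0], [[0, 0, 0], 0, 0], [[-3, 0, 0], 0, 0], [[-6, 0, 0], 0, 0], [[-7, -4, -4.2], 0, 1], [[-7, -8, -8.4], 0, 1], [[-7, -12, -12.6], 0, 1], [[-7, -16, -17], 0, 1], [[-7, -20.7, -22], 0, 1], [[-7, -20.7, -22], 0, 1], [[-7, -20.7, -22], 0, 1]]'

```text
time_s: 21.28
ee_pos: [434.9, -34.5, 280.8]
ee_rot: [9.0, 89.9, 8.9]
force: [0.5, 0.5, 0.1]
gripper_width: 90.8
```

```bash
python3 - <<'E'
from fit import *
s=viewer.grab_frame("scene");crop(s,344,260,48,8,"pics/s10.png");crop(s,257,205,60,6,"pics/s10b.png")
st=status.state();print(st["ee_pos"],st["force"],st["gripper_width"])
E
```

```text
pics/s10.png origin 296 224 scale 8
pics/s10b.png origin 197 160 scale 6
[435.49644295 -34.1148809  280.63563536] [ 0.17024108  0.9182958  -0.76650668] 91.37051808219091
```

View pics/s10.png

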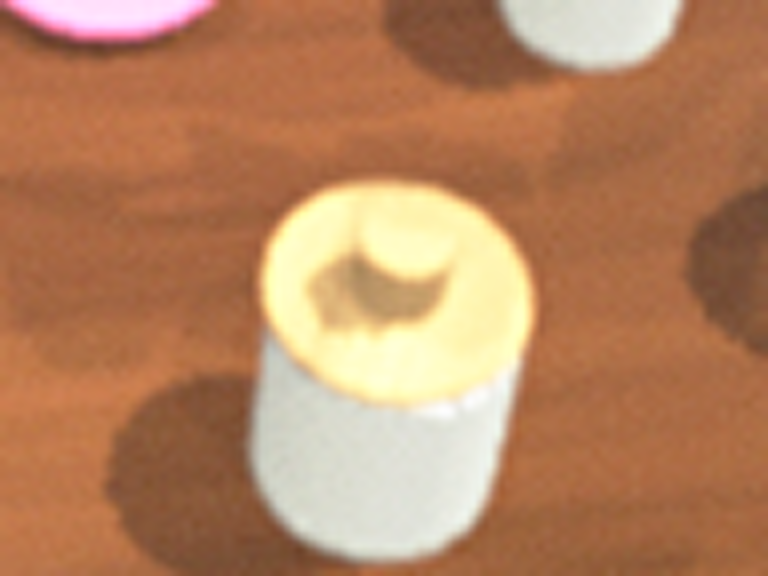

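View pics/s10b.png

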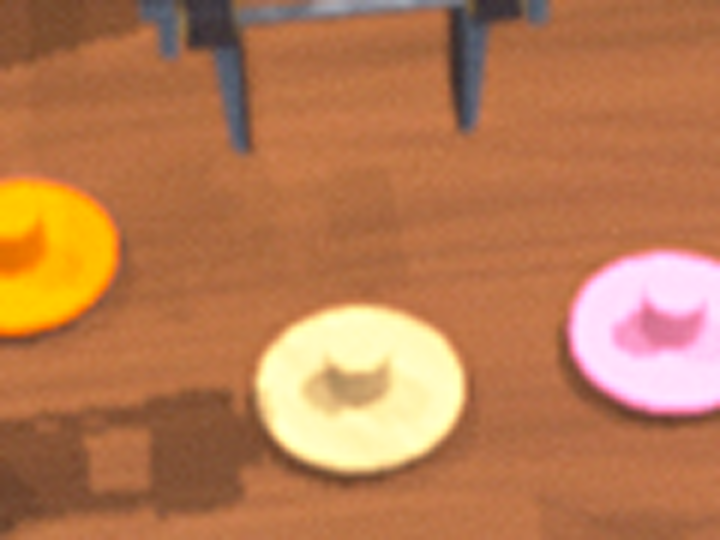

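```bash
python3 - <<'E'
from fit import *
f=lambda x,y:np.array([197+x/6-.4,160+y/6-.4])
a,b=solve("scene",f(360,388.5),51,15);print("lid4 brim",a,b*6)
for nm,c,r,z,o in(("lid3",(656.1,174.2),43,94,(296,224)),("lid2",(470.3,301.6),35,86,(323,169))):
  for rr,zz in((r,z),(16,z+30),(r-2,z-6)):
    p=(proj("scene",ring(c,rr,zz))-o+.4)*8;print(nm,rr,p.min(0),p.max(0))
s=viewer.grab_frame("scene");
a=s[242:286,320:370];cv2.imwrite("pics/s11.png",cv2.resize(a,None,fx=15,fy=13,interpolation=cv2.INTER_LANCZOS4)[:,:,::-1])
E
```

```text
lid4 brim [436.93095575 -34.84073399] [205.65124198 157.82039913]
lid3 43 [267.99850155 188.76867421] [536.57861879 407.78917097]
lid3 16 [361.90859533 199.54711766] [463.76475482 281.53495708]
lid3 41 [272.55122671 204.6045028 ] [527.6770579 413.1481236]
lid2 35 [308.31677885 219.39911174] [504.98788844 363.29788084]
lid2 16 [374.2262569  200.28195681] [465.68356338 266.23177284]
lid2 33 [311.58101916 234.6019128 ] [496.38689507 370.19139447]
```

View pics/s11.png

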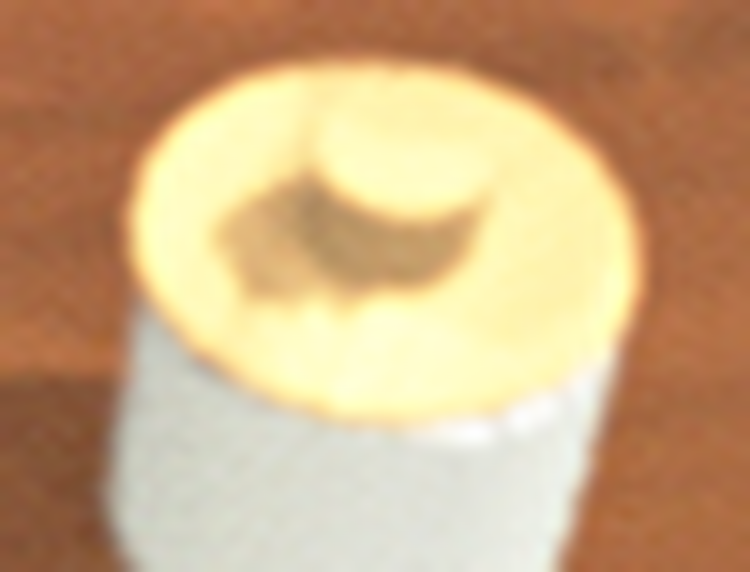

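Emit:
move_arm --moves '[[[5, -0.15, 0], 0, 1], [[10, -0.15, 0], 0, 1], [[14, -0.15, 0], 0, 1], [[17, -0.15, 0], 0, 1], [[18, -0.15, 0], 0, 1], [[18, -0.15, 0], 0, 1], [[18, -0.15, 0], 0, 1], [[18, -0.15, 0], 0, -1], [[18, -0.15, 0], 0, -1], [[18, -0.15, 0], 0, -1], [[18, -0.15, 0], 0, -1], [[18, -0.15, 0], 0, -1], [[18, -0.15, 0], 0, -1], [[18, -0.15, 0], 0, -1], [[17, -0.15, 0], 0, -1], [[13, -0.15, 0], 0, -1], [[8, -0.15, 0], 0, -1], [[3, -0.15, 0], 0, -1], [[0, -0.15, 0], 0, -1], [[0, -0.15, 0], 0, -1]]' --force 18

```text
time_s: 23.88
ee_pos: [435.4, -36.0, 282.7]
ee_rot: [-5.4, 89.6, -5.4]
force: [0.1, 0.0, -0.7]
gripper_width: 31.6
```

```bash
python3 - <<'E'
from fit import *
s=viewer.grab_frame("scene");crop(s,257,190,60,6,"pics/s12.png")
st=status.state();print(st["ee_pos"],st["force"],st["gripper_width"])
c=st["ee_pos"][:2];z=st["ee_pos"][2]
p=(proj("scene",ring(c,51,z-85.3))-[197,145]+.4)*6;print(p.min(0),p.max(0))
E
```

```text
pics/s12.png origin 197 145 scale 6
[434.46208506 -35.85457856 280.79720051] [-0.36353703 -0.56474154 -1.06520139] 31.12074416724746
[232.31275747 136.01436936] [459.742574   296.21974059]
```

View pics/s12.png

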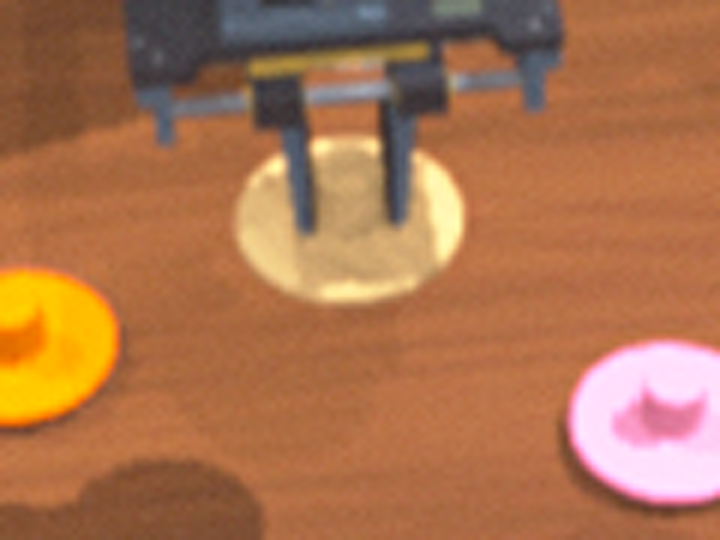

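Emit:
move_arm --moves '[[[0, -2.4, 5], 0, -1], [[0, -4.9, 10], 0, -1], [[0, -7.4, 15], 0, -1], [[0, -9.8, 20], 0, -1], [[0, -11.2, 22.85], 0, -1], [[0, -11.2, 22.85], 0, -1], [[3, -11.2, 22.85], 0, -1], [[5, -11.2, 22.85], 0, -1], [[6.2, -11.2, 22.85], 0, -1], [[6.2, -11.2, 22.85], 0, -1], [[6.2, -11.2, 22.85], 0, -1], [[6.2, -11.2, 22.85], 0, -1]]'

```text
time_s: 25.42
ee_pos: [663.4, -147.9, 219.3]
ee_rot: [-10.8, 89.9, -10.8]
force: [-0.2, 0.7, -1.0]
gripper_width: 31.4
```

```bash
python3 - <<'E'
from fit import *
s=viewer.grab_frame("scene");crop(s,222,275,48,8,"pics/s13.png")
st=status.state();print(st["ee_pos"],st["force"],st["gripper_width"])
c=st["ee_pos"][:2];z=st["ee_pos"][2]
for r,zz in((51,z-85.3),(49,96)):
    p=(proj("scene",ring(c,r,zz))-[174,239]+.4)*8;print(p.min(0),p.max(0))
E
```

```text
pics/s13.png origin 174 239 scale 8
[ 663.33539982 -147.94069173  219.22045858] [-0.55393071  0.03655251 -0.84892534] 31.179689417652042
[198.93546634 100.44098829] [534.01782567 378.21565447]
[220.04870496 176.14002443] [534.11863089 440.45235985]
```

View pics/s13.png

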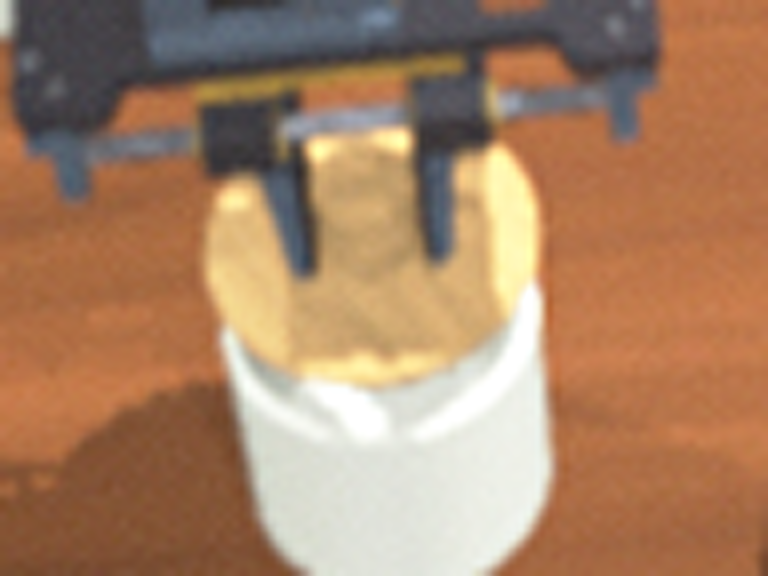

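Emit:
move_arm --moves '[[[1, 0, 0], 0, -1], [[2, 0, 0], 0, -1], [[2.5, 0, 0], 0, -1], [[3, 0, 0], 0, -1], [[3, 0, 0], 0, -1], [[3, 0, 0], 0, -1], [[3, 0, 0], 0, 0], [[3, 0, 0], 0, 0], [[3, 0, 0], 0, 0], [[3, 0, 0], 0, 0], [[0, 0, 0], 0, 0], [[-3, 0, 0], 0, 0], [[-6, 0, 0], 0, 0], [[-8, 3, -5], 0, 0], [[-8, 7, -10], 0, 0], [[-8, 11, -15], 0, 0], [[-8, 13, -20], 0, 0], [[-8, 14, -24], 0, 0], [[-8, 14, -24], 0, 0], [[-8, 14, -24], 0, 0]]'

```text
time_s: 27.98
ee_pos: [423.8, -8.0, 298.8]
ee_rot: [-3.8, 89.9, -3.8]
force: [-0.4, 0.1, 0.1]
gripper_width: 45.9
```

```bash
python3 - <<'E'
from fit import *
s=viewer.grab_frame("scene");t=viewer.grab_frame("top")
cv2.imwrite("pics/s14.png",cv2.resize(s[170:330,90:470],None,fx=2.1,fy=2.1,interpolation=cv2.INTER_CUBIC)[:,:,::-1])
def tile(im,cs,w,name):
    o=[cv2.resize(im[v-w:v+w,u-w:u+w],(290,290),interpolation=cv2.INTER_CUBIC) for u,v in cs]
    cv2.imwrite(name,np.vstack([np.hstack(o[:2]),np.hstack(o[2:])])[:,:,::-1])
tile(t,[(383,231),(180,222),(226,157),(336,153)],29,"pics/t14.png")
tile(s,[(173,229),(371,215),(344,271),(222,287)],29,"pics/s15.png")
E
```

```text
(no output)
```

View pics/s14.png

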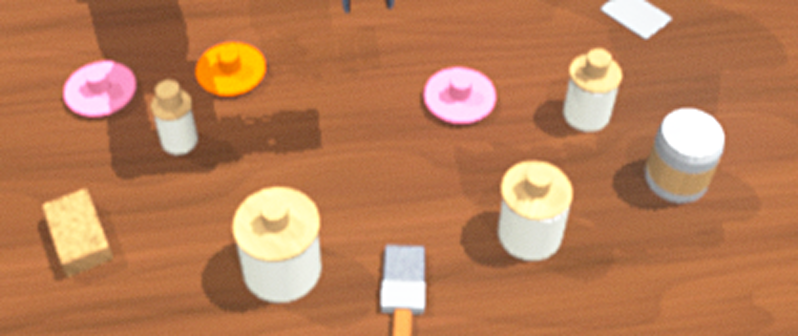

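View pics/t14.png

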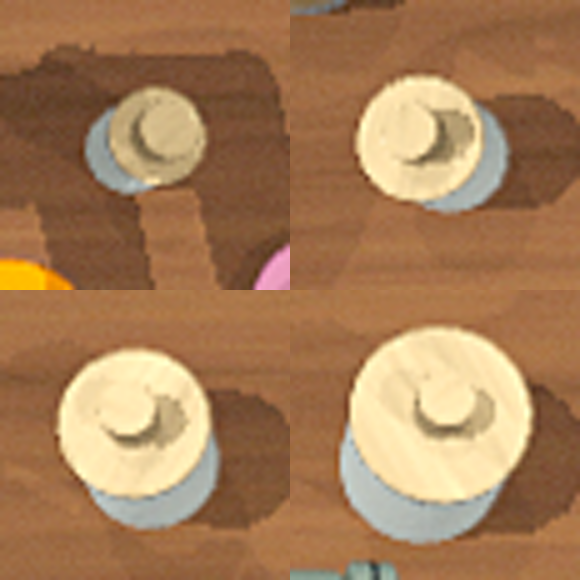

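View pics/s15.png

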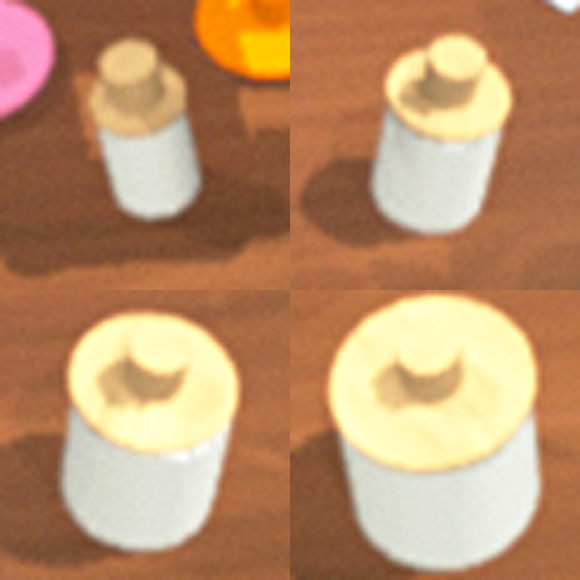

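```bash
python3 - <<'E'
from fit import *
T={"1":((383,231),(158,136),27,78,(435.9,-279.9),(25,72)),"2":((180,222),(129.5,138),35,86,(466.6,300.4),0),"3":((226,157),(134,133),43,94,(653.2,172),0),"4":((336,153),(150.5,124),51,102,(661.4,-149.7),0)}
for k,(o,c,r,z,p,_) in T.items():
    a,b=solve("top",np.array(o)-29+np.array(c)/5-.4,r,z);print(k,"top lid-pot",(a-p).round(1),"bbox pred*5",(b*5).round())
S={"1":((173,229),(139,101),27,78,(439,-276.8)),"2":((371,215),(158.5,92.5),35,86,(470.3,301.6)),"3":((344,271),(154,92.5),43,94,(656.1,174.2)),"4":((222,287),(143.5,92.5),51,102,(663.6,-147))}
for k,(o,c,r,z,p) in S.items():
    a,b=solve("scene",np.array(o)-29+np.array(c)/5-.4,r,z);print(k,"scene lid-pot",(a-p).round(1))
st=status.state();print(st["time_s"],st["force"])
E
```

```text
1 top lid-pot [-1.9  0.9] bbox pred*5 [97. 96.]
2 top lid-pot [-2.8  1.4] bbox pred*5 [126. 124.]
3 top lid-pot [-3.   0.1] bbox pred*5 [152. 146.]
4 top lid-pot [-0.3  1.4] bbox pred*5 [181. 174.]
1 scene lid-pot [2.3 1.3]
2 scene lid-pot [-3.5  0.6]
3 scene lid-pot [-2.6 -0.7]
4 scene lid-pot [0.8 0.9]
28.075 [ 0.49023947  0.05324274 -0.88007857]
```

All four lids are centred within about 3.5 mm in both cameras, at seated brim height and level. The arm is clear, so I hand the job in.

```bash
python3 -c "
from workcell import env
print(env.job_done())"
```

```text
the job is handed in; nothing more can be done
None
```

I took the wooden stack apart from the top and put each lid on the pot of its own size. I handed the job in at about 28 s of the 120 s allowed, with the arm clear of everything.

**Placing:** In the last pictures from both cameras, the lids sit about 1 to 3.6 mm off their mouth centres, against the 8 mm limit. Lid 4 is the closest, and lids 2 and 3 are the furthest off. I compared lid positions with the pot positions measured at the start, and the largest offset allowed by the plugs' play is 4 mm.

**Seating:** All four brims look flat on their rims. Their outlines fit level brims at seated height, though I had no direct reading of height or tilt. A sliver of rim shows beside lid 3, which fits its roughly 3 mm offset.

**Left alone:** The pots, paint tin and sanding block look unmoved, and I did not touch the pink and orange look-alikes.

**Disagreement:** The two cameras differ by a steady 3 mm or so. For lid 1 they even give opposite signs in x (-1.9 and +2.3 mm), still well inside the limit.

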